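# Unlock the stockroom strongbox and hold the key turned

### The arm

A 6-joint arm with a two-finger parallel gripper is mounted at the origin on the work surface. World frame = base frame: x ahead of the robot, y to its left, z up, the work surface at z = 0. Lengths are in mm, angles in rad, forces in N, time in s.
With the tool pointing down it reaches from about 400 to 825 mm from the base axis. Payload 7 kg.
Tool frame: the origin (TCP) lies at the very end of the fingers, on their centre line; the grasp point (between the pads) lies robot.hold_point_z behind it (robot.hold_point_z is the distance from the TCP to the grasp point, in mm); z points along the fingers, y is the line along which they close (so a half turn about z gives the same grasp; the last joint's range is limited). The gripper opens to 85 mm and grips with 20 to 120 N. Pads are 22 mm wide; open, the fingers measure 114 mm over their backs; the gripper's body (76 mm by 85 mm) begins 54 mm behind the grasp point. The pads swing forward as they close: fully open they stand 13 mm farther back than shut.
Start: joints at [-1.052, 0.359, 0.012, 0, -1.224, -0.288], TCP at [154.385, -657.085, 231.302] pointing down, gripper open.
Joint ranges: [-3.07, 3.07], [-1.43, 2.12], [-1.02, 1.25], [-3.03, 1.67], [-3.05, -0], [-3.03, 3.03]. Speed limits (rad/s): [2.39, 2.39, 3.01, 3.14, 3.14, 3.14].

### API

Orientations are given as a unit quaternion [w, x, y, z].
In Python, from workcell import robot gives the robot as it stands.
- The arm moves only by the tool move_arm, never from a script. Its argument "rows" is a list of rows, each an object with "travel": the shift along the tool's x, y, z in cm, a list of three; "dr": the turn, a rotation vector about the tool's x, y, z in rad, a list of three. In form: [{"travel": [tx, ty, tz], "dr": [wx, wy, wz]}, ...]. A call has 1 to 10 rows; each row is the pose to reach, as a shift and turn from the pose commanded when the call began, along the tool's axes at that moment; what a row does not reach only later rows make up. A row lasts 1/10 s, in which the tool goes at most 50 mm and 8.59 degrees, less where a joint would pass 70% of its speed; a pose out of reach is approached as far as the arm can. A call with a gripper value outside its range is refused whole. "claw" is the opening, from 0 (shut) to 1 (fully open), set as the call begins (left out, the last holds). The fingers move at their own pace and stop on an object; the grip force is fixed at half the most. Time passes only in rows, so rows that repeat a pose let the fingers close. It gives the time, the measured TCP pose, the force, the opening and the grip force at its end, in the units of the state.
- robot.get_obs(): the state, without advancing time (a new reading comes with each control period).
- robot.capture(name): name is "side" or "top" or "wrist"; returns the picture (384x512x3 uint8, red, green, blue); there is no depth.
- robot.get_calibration(name): a dict with "camera_matrix" (3x3 intrinsics, pixels), "k1" (the pictures are not rectified: a ray, as slopes to the right and down, at radius r is drawn at 1 + k1 r^2 times it, then the intrinsics apply), "origin" and "attitude" of the camera in the world. Camera axes: x right, y up, looking along -z (the intrinsics and any distortion apply to the point x, -y, -z); pixel columns grow to the right and rows downward; lengths in mm; the calibration is good to about 2 mm. A picture is of the moment at which its call begins: read the wrist's pose just before it. get_calibration takes no time and is no camera call; for the wrist camera it gives the pose at the moment of the call.
- robot.sign_off(): hands the job in; it is judged then, once.
The state is a dict: "time": time; "qpos": joint angles; "qvel": joint speeds; "tau": joint torques, N m; "position": TCP position; "eef_rot": TCP orientation; "force": force on the tool from outside, world axes, zero at the start; "torque": the same for the moment, N m; "finger_gap": finger opening in mm; "grip_force": force on a finger pad.
Only numpy, scipy, OpenCV 4.12 (cv2) and the standard library are available. Lean on these libraries where they do the work, as an engineer would, in place of code of your own. Each camera call takes 0.05 s, during which the arm holds its last target. There are 200 camera calls.

### The job

Take the red key out of the wooden key rack, put it point down into the lock on the strongbox lid and work it past the sticky pins until it is fully home, and only then turn it clockwise a full quarter turn to its stop. The lock springs back, so finish while still gripping the key and holding it turned. Leave the other two keys in the rack and everything else on the bench where it is.

Things in the scene. Friction and masses are not known exactly. Their poses are not given: they have to be found in the camera images.
- red_key: Key with a RED plastic bow (grip), standing point down in a wooden rack, about 45 g. Origin at the point, z up the key to the bow, x across its broad side, y through its thickness. Blade z 0-32 mm, 11 mm (x) by 4.5 mm (y), lowest 6 mm tapering to 4 x 3 mm; dark shoulder z 32-40, 20 x 9 mm; bow z 40-76. Symmetrical: enters the lock either way round (half a turn about z).
- bow (a point): Centre of the red key's bow, 58 mm above the point; key axes. The bow is 28 mm broad (x), 10 mm thick (y), 36 mm tall (z). Grip it by its two broad faces (jaws closing along y); a firm grip, about 60 N, keeps the key from slipping in the jaws.
- shoulder (a point): Centre of the underside of the red key's shoulder, 32 mm above the point; key axes. It rests on the face of the lock when the key is fully home.
- blue_key: Same key with a BLUE bow, in the rack; not for this lock. Same origin and axes as the red key.
- yellow_key: Same key with a YELLOW bow, in the rack; not for this lock. Same origin and axes as the red key.
- rack: Wooden block 136 (x) x 34 (y) x 45 mm tall, fixed to the table; origin: centre of its underside. Three upright slots in a row along x, 45 mm apart, hold the keys, shoulders on its top, broad sides along the row; which key is in which slot varies. A key leaves its slot when lifted more than 32 mm.
- strongbox: Grey steel box 220 (x) x 170 (y) mm, blue lid, top 110 mm above the table, fixed. Origin: centre of its underside. The lock is in the lid, 20 mm from its centre towards the box's -x, in a steel collar 40 mm across and 7 mm high. On the lid, 22 to 67 mm from the lock towards the box's +x, lie a 9 mm high bolt housing, bolt and keeper; turning the lock draws the bolt.
- keyway (a point): Centre of the brass lock plug's face (26 mm across), at the keyway's mouth, 118 mm above the table; turns with the plug. x along the slot, y across it, z up. The slot goes straight down, 12.5 mm (x) by 6 mm (y), 36 mm deep; a 2 mm, 45 degree bevel widens its mouth all round. Key fully home: shoulder on this face, point 32 mm below it.
- keyway_bottom (a point): Floor of the keyway, 36 mm below the plug's face; same axes. On the way, 13 mm and 21 mm below the face, at opposite ends (x) of the slot, two sticky spring pins each resist the blade with roughly 5 to 15 N until pushed aside; twisting the key a little to and fro (0.06 rad) while pushing helps.
- lock_plug (a joint): Turn of the lock plug, rad: 0 at rest and at the start, growing CLOCKWISE seen from above to a hard stop at 1.57. A spring (0.03 N m at 0, 0.12 N m at the stop) turns it back if the key is let go. The blade has about 0.15 rad of play in the slot, so the hand must turn 0.15 to 0.2 rad more than the plug.
- tape_roll: brown roll of packing tape lying flat, 100 mm across, 48 mm tall; loose, stays where it is. Origin: centre of its underside.
- soda_can: green drinks can, 66 mm across, 115 mm tall, standing; loose, stays where it is. Origin: centre of its underside.
- flask: black bottle, 72 mm across, 190 mm tall, standing; loose, stays where it is. Origin: centre of its underside.
- carton_a: small cardboard carton 140 x 110 x 70 mm; loose, stays where it is. Origin: centre of its underside.
- carton_b: small cardboard carton 120 x 160 x 90 mm; loose, stays where it is. Origin: centre of its underside.

How it is judged:
By the outcome, as a careful person would: the job done as asked, in the order asked, and still so for the second after the job is handed in, while the arm keeps its last pose, push and grip.
It also fails if it takes over 51 s, if anything falls off the work surface, if the arm or the gripper's body presses on something with over 40 N, if the wrist force passes 120 N, or if a joint passes its speed limit or range.

## Working session

There is one attempt and no reset: what is moved stays moved. The work goes in short steps, Python scripts to look and compute and a tool call to move; the robot and the scene stay as the last step left them, time stands still between calls to the robot, and variables do not carry over. Pictures are saved under pics/ and viewed, at most 10 in all, crops included, and the job is handed in when it is done.

Besides the shell and the picture viewer there is one more tool, called after ">>>" as name(argument=value, ...) on one line, values as JSON. move_arm: Moves the arm, as the interface text tells. Its arguments: {"type":"object","properties":{"rows":{"type":"array"},"claw":{"type":"number"}},"required":["rows"]}

```bash
mkdir -p pics; ls
python3 - <<'E'
from workcell import robot
import cv2
o=robot.get_obs();print(o,robot.hold_point_z)
for n in("top","side","wrist"):
    cv2.imwrite(f"pics/{n}0.png",robot.capture(n)[:,:,::-1]); print(n,robot.get_calibration(n))
E
```

```text
pics
{'time': 0.0, 'qpos': array([-1.05191381e+00,  3.59410106e-01,  1.10446066e-02, -3.53804778e-04,
       -1.22410828e+00, -2.88104737e-01]), 'qvel': array([ 0.00172669,  0.00069142, -0.00086467,  0.00031133,  0.00184418,
       -0.00068764]), 'tau': array([ 3.80708007e-03, -5.83326244e+01,  2.93414569e+01,  6.93647727e+00,
       -6.14627192e-03,  1.06296054e-05]), 'position': array([ 154.25834837, -656.63055641,  230.34181121]), 'eef_rot': array([-1.76343264e-04, -1.15073110e-01,  9.93356657e-01,  8.36679855e-04]), 'force': array([-0.61782618, -0.14418031, -1.53031554]), 'torque': array([-0.00076159, -0.07338213,  0.02308044]), 'grip_force': 0.0, 'finger_gap': 85.6900900024705} 18.700000000000003
top {'camera_matrix': array([[463.19434887,   0.        , 250.59233713],
       [  0.        , 463.19434887, 200.2671023 ],
       [  0.        ,   0.        ,   1.        ]]), 'k1': -0.05570614534453361, 'origin': array([ 291.37097454,  -15.05546393, 1777.35434507]), 'attitude': array([-0.69973758, -0.06460089,  0.05890366,  0.70903061])}
side {'camera_matrix': array([[473.77122099,   0.        , 254.25194583],
       [  0.        , 473.77122099, 195.58650879],
       [  0.        ,   0.        ,   1.        ]]), 'k1': 0.01954804326599866, 'origin': array([ -54.2852926 ,  762.36372505, 1221.46414934]), 'attitude': array([-0.32310109, -0.12975491,  0.33195454,  0.8766844 ])}
wrist {'camera_matrix': array([[295.29673321,   0.        , 256.22791982],
       [  0.        , 295.29673321, 192.5677825 ],
       [  0.        ,   0.        ,   1.        ]]), 'k1': -0.007252272454444997, 'origin': array([  78.29411664, -673.86399586,  374.03450236]), 'attitude': array([ 0.6137773 , -0.09538144, -0.12027767,  0.77441145])}
```

Run:
```python
import cv2,numpy as np
t=cv2.imread("pics/top0.png");s=cv2.imread("pics/side0.png")
cv2.imwrite("pics/t.png",cv2.resize(t,(800,600),interpolation=cv2.INTER_CUBIC));cv2.imwrite("pics/s.png",cv2.resize(s,(800,600),interpolation=cv2.INTER_CUBIC))
```

```text
(no output)
```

View pics/t.png

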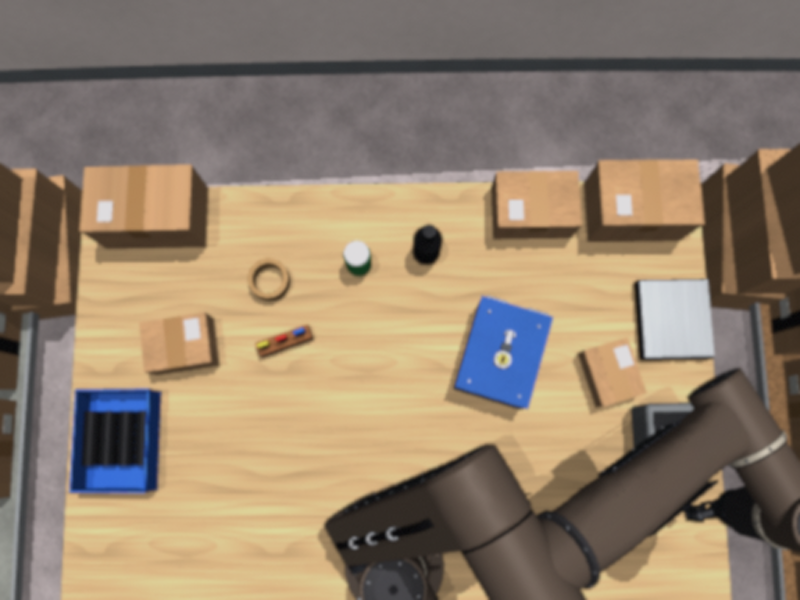

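View pics/s.png

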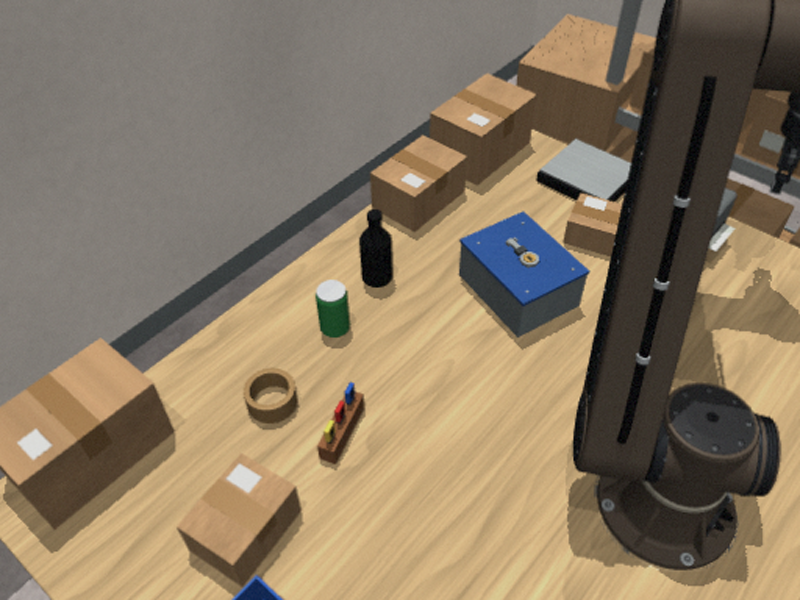

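The top view shows the rack at about (285,340) with the keys yellow, red, blue from left to right. The red bow is at (282,339), the lock plug at (503,359), and the bolt runs up from it towards (510,336). The side view confirms this, and the tall flask at (376,250) is well away from the path.

```bash
cat > h.py <<'E'
import numpy as np,cv2
from scipy.spatial.transform import Rotation as R
def rot(q): return R.from_quat(np.r_[q[1:],q[0]])
def ray(c,uv):
    K=c["camera_matrix"]; k=c["k1"]
    p=cv2.undistortPoints(np.array([[uv]],float),K,np.array([k,0,0,0.]))[0,0]
    return rot(c["attitude"]).apply([p[0],-p[1],-1.])
def onplane(c,uv,z):
    d=ray(c,uv);o=c["origin"];return o+d*(z-o[2])/d[2]
def meet(obs):  # least squares of rays [(cal,uv)]
    A=0;b=0
    for c,uv in obs:
        d=ray(c,uv);d/=np.linalg.norm(d);P=np.eye(3)-np.outer(d,d);A=A+P;b=b+P@c["origin"]
    return np.linalg.solve(A,b)
def project(c,X):
    K=c["camera_matrix"];p=rot(c["attitude"]).inv().apply(np.array(X)-c["origin"])
    a=np.array([p[0],-p[1]])/-p[2];a*=1+c["k1"]*(a@a);return K[:2,:2]@a+K[:2,2]
def down(yaw): # tool down, tool x axis at yaw in world
    return R.from_euler("z",yaw)*R.from_euler("x",np.pi)
def rel(pos,q,P,Rt): # row from commanded pose to target
    r=rot(q);return r.inv().apply(np.array(P)-pos)/10,(r.inv()*Rt).as_rotvec()
def yaw(q): x=rot(q).apply([1,0,0]);return np.arctan2(x[1],x[0])
E
python3 - <<'E'
from h import *
from workcell import robot
c=robot.get_calibration("top");s=.64
for n,uv,z in[("red",(282,339),121-5),("yel",(263,345),116),("blu",(299,332),116),("lock",(503,359),118),("c1",(484,298),110),("c2",(552,317),110),("c3",(527,409),110),("c4",(455,388),110),("rackL",(257,356),45),("rackR",(312,337),45)]:
    print(n,onplane(c,np.array(uv)*s,z).round(1))
w=robot.get_calibration("wrist");o=robot.get_obs()
print(rot(o["eef_rot"]).inv().apply(w["origin"]-o["position"]), yaw(o["eef_rot"]), (rot(o["eef_rot"]).inv()*rot(w["attitude"])).as_matrix().round(2))
E
```

```text
red [527.1 251.8 116. ]
yel [513.6 295.9 116. ]
blu [543.  212.3 116. ]
lock [ 473.3 -258.8  118. ]
c1 [ 618.6 -220.9  110. ]
c2 [ 571.1 -378.5  110. ]
c3 [ 358.4 -310.6  110. ]
c4 [ 408.8 -147.   110. ]
rackL [496.5 323.2  45. ]
rackR [541.1 190.3  45. ]
[  77.93235525    0.9085541  -143.45613654] -2.9108852005243957 [[-0.    0.95  0.3 ]
 [ 1.   -0.    0.  ]
 [ 0.    0.3  -0.95]]
```

>>> move_arm(rows=[{"travel":[-2,1.6,-2],"dr":[0,0,-0.1]},{"travel":[-6,4.7,-4],"dr":[0,0,-0.2]},{"travel":[-10,7.9,-5],"dr":[0,0,-0.3]},{"travel":[-14,11,-5],"dr":[0,0,-0.4]},{"travel":[-18,14.1,-5],"dr":[0,0,-0.5]},{"travel":[-22,17.3,-4],"dr":[0,0,-0.6]},{"travel":[-26,20.4,-3],"dr":[0,0,-0.7]},{"travel":[-30,23.6,-2],"dr":[0,0,-0.8]},{"travel":[-34,26.7,-1],"dr":[0,0,-0.9]},{"travel":[-38,29.8,1],"dr":[0,0,-0.9]}])

```text
time: 1.15
position: [446.1, -292.5, 228.2]
eef_rot: [0.001, -0.537, 0.843, -0.001]
force: [0.8, -0.7, -0.3]
finger_gap: 85.4
grip_force: 0.0
```

>>> move_arm(rows=[{"travel":[0,0,0],"dr":[0,0,0]},{"travel":[0,0,0],"dr":[0,0,0]},{"travel":[0,0,0],"dr":[0,0,0]}])

```text
time: 1.45
position: [444.5, -294.6, 227.9]
eef_rot: [-0.0, -0.536, 0.844, -0.0]
force: [-1.0, -0.7, 1.0]
finger_gap: 85.3
grip_force: 0.0
```

Run:
```python
from h import *
from workcell import robot
o=robot.get_obs();c=robot.get_calibration("wrist");im=robot.capture("wrist")[:,:,::-1]
np.save("c1.npy",c,allow_pickle=True)
cv2.imwrite("pics/w1.png",im);print(o["position"],yaw(o["eef_rot"]),o["qpos"],o["time"],o["force"],project(c,[473,-258.5,118]))
u,v=project(c,[473,-258.5,118]).astype(int);v0=max(v-75,0);u0=max(u-100,0)
cv2.imwrite("pics/w1c.png",cv2.resize(im[v0:v0+150,u0:u0+200],None,fx=4,fy=4,interpolation=cv2.INTER_CUBIC));print(u0,v0)
```

```text
[ 444.5015459  -294.59604275  227.88415448] -2.010988670845122 [-2.17232003e-01  1.27698901e-01 -3.04894184e-01  2.06760681e-04
 -1.13814245e+00 -2.23047018e-01] 1.45 [-0.9663785  -0.72502981  0.9638664 ] [244.65292832 234.56973888]
144 159
```

View pics/w1c.png

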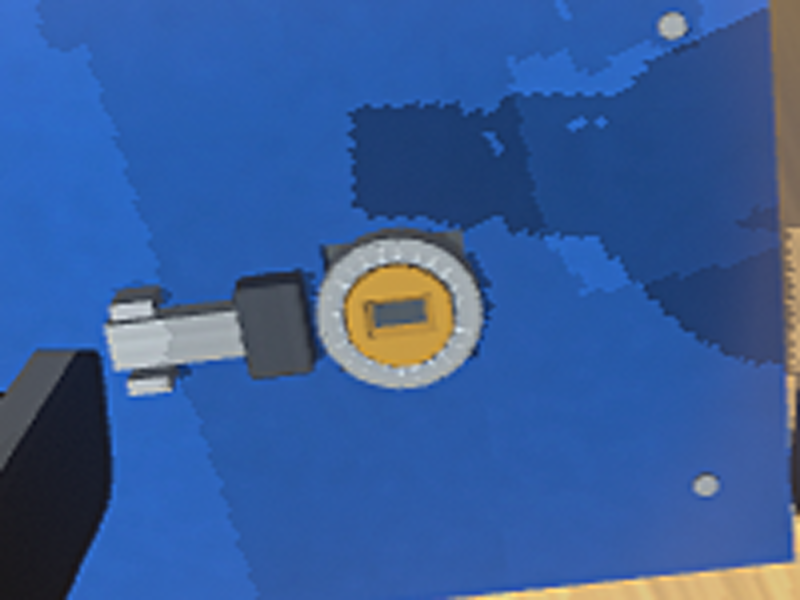

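The crop shows the plug with its slot centred at about (401,315). The slot lies along the line to the bolt, from (366,319) to (434,312). The bolt centreline runs from (400,315) to about (145,340).

Run:
```python
from h import *
c=np.load("c1.npy",allow_pickle=True).item()
f=lambda x,y:(144+(x+.5)/4-.5,159+(y+.5)/4-.5)
P=lambda x,y,z=118:onplane(c,f(x,y),z)
print("slot",P(401,315),"collar",onplane(c,f(400,313),117))
def an(a,b):d=b-a;return np.arctan2(d[1],d[0])
print("dirs",an(P(434,312),P(368.5,319)),an(P(401,315),P(142,339,119)), an(P(672,25,110),P(706,486,110))+np.pi/2)
# move to look pose at rack
from workcell import robot
o=robot.get_obs();print(rel(o["position"],o["eef_rot"],[527,252,215],down(-1.232)))
```

```text
slot [ 474.93999524 -256.19115808  118.        ] collar [ 475.17860392 -256.33723815  117.        ]
dirs -0.3225614531596972 -0.34559666490013863 2.829797593596975
(array([-52.98786603,  15.87305533,   1.29157749]), array([-3.68922316e-04, -1.99604707e-04, -7.79887535e-01]))
```

>>> move_arm(rows=[{"travel":[-2.5,0.7,0],"dr":[0,0,-0.08]},{"travel":[-7,2.1,0],"dr":[0,0,-0.16]},{"travel":[-11.5,3.4,0],"dr":[0,0,-0.24]},{"travel":[-16,4.8,0],"dr":[0,0,-0.32]},{"travel":[-20.5,6.1,0],"dr":[0,0,-0.4]},{"travel":[-25,7.5,0],"dr":[0,0,-0.48]},{"travel":[-29.5,8.8,0],"dr":[0,0,-0.56]},{"travel":[-34,10.2,0],"dr":[0,0,-0.64]},{"travel":[-38.5,11.5,0],"dr":[0,0,-0.72]},{"travel":[-43,12.9,0],"dr":[0,0,-0.78]}])

```text
time: 2.5
position: [511.7, 150.4, 228.5]
eef_rot: [-0.001, 0.817, -0.577, 0.0]
force: [1.3, 0.1, -0.1]
finger_gap: 85.6
grip_force: 0.0
```

Run:
```python
from h import *
from workcell import robot
o=robot.get_obs();print(o["position"],o["time"],rel(o["position"],o["eef_rot"],[527,252,195],down(-1.232)))
```

```text
[511.65280239 150.4441884  228.45619741] 2.5 (array([-9.05650967, -4.83815531,  3.35503363]), array([-0.00142842,  0.00027741,  0.00223266]))
```

>>> move_arm(rows=[{"travel":[-4,-2,1],"dr":[0,0,0]},{"travel":[-7,-4,2.5],"dr":[0,0,0]},{"travel":[-9,-4.8,3.4],"dr":[0,0,0]},{"travel":[-9,-4.8,3.4],"dr":[0,0,0]},{"travel":[-9,-4.8,3.4],"dr":[0,0,0]},{"travel":[-9,-4.8,3.4],"dr":[0,0,0]}], claw=0.45)

```text
time: 3.1
position: [526.7, 249.4, 194.3]
eef_rot: [-0.0, 0.816, -0.578, 0.0]
force: [-0.6, 0.2, 0.6]
finger_gap: 38.1
grip_force: 0.0
```

Run:
```python
from h import *
from workcell import robot
o=robot.get_obs();c=robot.get_calibration("wrist");im=robot.capture("wrist")[:,:,::-1]
np.save("c2.npy",c,allow_pickle=True)
print(o["position"],yaw(o["eef_rot"]),o["qpos"],o["finger_gap"])
u,v=project(c,[527,252,80]).astype(int);v0=max(v-75,0);u0=max(u-100,0)
cv2.imwrite("pics/w2c.png",cv2.resize(im[v0:v0+150,u0:u0+200],None,fx=4,fy=4,interpolation=cv2.INTER_CUBIC));print(u0,v0)
```

```text
[526.66070511 249.37460164 194.33384463] -1.2322185787932325 [ 7.77725550e-01  2.34760398e-01 -2.50625892e-01  1.66289356e-04
 -1.08481208e+00 -4.39225465e-01] 38.09405307076684
154 114
```

View pics/w2c.png

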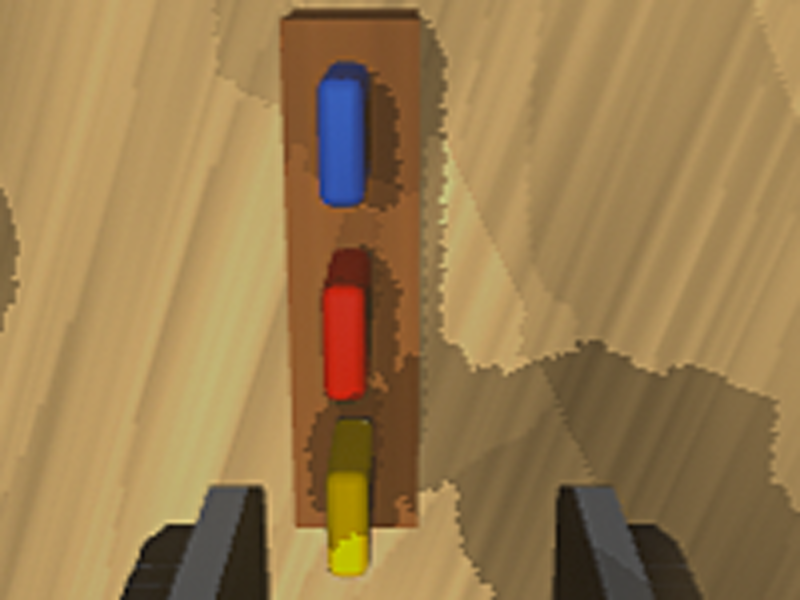

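The crop shows the tops of the bows, with blue centred at (342,142), red at (345,342) and yellow at (349,523). The rack lies along the tool x axis, and the fingers straddle it at (240,540) and (585,540).

Run:
```python
from h import *
from workcell import robot
c=np.load("c2.npy",allow_pickle=True).item()
f=lambda x,y:(154+(x+.5)/4-.5,114+(y+.5)/4-.5)
P=lambda x,y,z=89:onplane(c,f(x,y),z)
b,r,y=P(342,142),P(345,342),P(349,523);d=b-y
print(b,r,y,np.linalg.norm(b-r),np.linalg.norm(r-y),np.arctan2(d[1],d[0]))
d1=P(281,18,45)-P(297,527,45);d2=P(419,16,45)-P(417,527,45);a=np.arctan2(d1[1],d1[0]),np.arctan2(d2[1],d2[0]);print(a)
print("rack mid",(P(281,18,45)+P(297,527,45)+P(419,16,45)+P(417,527,45))/4)
o=robot.get_obs();m=r
print(rel(o["position"],o["eef_rot"],[m[0],m[1],52],down(np.arctan2(d[1],d[0]))))
```

```text
[552.27862652 219.84178185  89.        ] [537.58104513 261.95270323  89.        ] [522.56211908 304.08863917  89.        ] 44.602114283785866 44.7325970258016 -1.231690311703813
(np.float64(-1.2331831980328727), np.float64(-1.234378556370614))
rack mid [537.51202985 262.56546817  45.        ]
(array([-0.81599621, -1.42793988, 14.25127173]), array([-0.00099821,  0.00032314, -0.00057295]))
```

>>> move_arm(rows=[{"travel":[-0.8,-1.4,0],"dr":[0,0,0]},{"travel":[-0.8,-1.4,3],"dr":[0,0,0]},{"travel":[-0.8,-1.4,6],"dr":[0,0,0]},{"travel":[-0.8,-1.4,9],"dr":[0,0,0]},{"travel":[-0.8,-1.4,11.5],"dr":[0,0,0]},{"travel":[-0.8,-1.4,13],"dr":[0,0,0]},{"travel":[-0.8,-1.4,14],"dr":[0,0,0]},{"travel":[-0.8,-1.4,14],"dr":[0,0,0]},{"travel":[-0.8,-1.4,14],"dr":[0,0,0]}])

```text
time: 4.05
position: [537.5, 262.8, 54.6]
eef_rot: [-0.001, 0.816, -0.577, 0.0]
force: [0.2, -1.0, 0.1]
finger_gap: 38.5
grip_force: 0.0
```

>>> move_arm(rows=[{"travel":[0,0,0],"dr":[0,0,0]},{"travel":[0,0,0],"dr":[0,0,0]},{"travel":[0,0,0],"dr":[0,0,0]},{"travel":[0,0,0],"dr":[0,0,0]},{"travel":[0,0,0],"dr":[0,0,0]},{"travel":[0,0,0],"dr":[0,0,0]},{"travel":[0,0,0],"dr":[0,0,0]},{"travel":[0,0,0],"dr":[0,0,0]},{"travel":[0,0,0],"dr":[0,0,0]}], claw=0)

```text
time: 4.95
position: [537.4, 263.2, 54.8]
eef_rot: [-0.001, 0.817, -0.577, 0.0]
force: [-1.6, -0.9, 7.2]
finger_gap: 9.1
grip_force: 58.6
```

>>> move_arm(rows=[{"travel":[0,0,-0.5],"dr":[0,0,0]},{"travel":[0,0,-1.5],"dr":[0,0,0]},{"travel":[0,0,-3],"dr":[0,0,0]},{"travel":[0,0,-5],"dr":[0,0,0]},{"travel":[0,0,-8],"dr":[0,0,0]},{"travel":[0,0,-12],"dr":[0,0,0]},{"travel":[0,0,-15],"dr":[0,0,0]},{"travel":[0,0,-15],"dr":[0,0,0]},{"travel":[0,0,-15],"dr":[0,0,0]}])

```text
time: 5.85
position: [537.0, 263.1, 205.0]
eef_rot: [-0.001, 0.817, -0.577, 0.0]
force: [-0.6, -0.1, -1.3]
finger_gap: 9.3
grip_force: 58.4
```

Run:
```python
from h import *
from workcell import robot
o=robot.get_obs();c=robot.get_calibration("wrist");im=robot.capture("wrist")[:,:,::-1]
np.save("c3.npy",[c,o],allow_pickle=True)
print(o["position"],o["finger_gap"],o["force"],o["time"],rel(o["position"],o["eef_rot"],[475,-256.3,205],down(-.335)))
p=rot(o["eef_rot"]).apply([0,0,20])+o["position"];u,v=project(c,p).astype(int);v0=min(max(v-75,0),234);u0=max(u-100,0)
print(u0,v0,u,v)
cv2.imwrite("pics/w3c.png",cv2.resize(im[v0:v0+150,u0:u0+200],None,fx=4,fy=4,interpolation=cv2.INTER_CUBIC))
```

```text
[537.00705614 263.10101263 204.98731998] 9.264803638116316 [-0.5614261  -0.07118414 -1.33030634] 5.85 (array([46.90132769, 23.16197284, -0.10651817]), array([-2.42773749e-03,  2.74611798e-04, -8.95902867e-01]))
155 156 255 231
```

View pics/w3c.png

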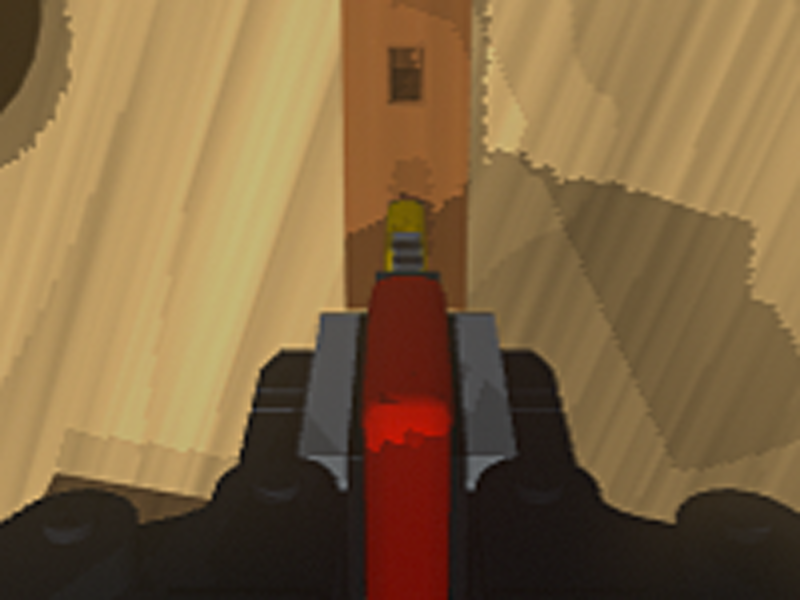

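The crop shows the red key held upright between the pads, with its blade tip at about (407,232). The emptied slot at (405,75) and the yellow bow are undisturbed.

Run:
```python
from h import *
c,o=np.load("c3.npy",allow_pickle=True)
r=rot(o["eef_rot"])
for dx in(-2,-1,0,1,2,3):
    out=[]
    for X in([2+dx,0,41.8],[5.5+dx,0,35.8],[10+dx,0,9.8],[14+dx,0,-10]):
        u,v=project(c,r.apply(X)+o["position"]);out.append(((u-155+.5)*4-.5,(v-156+.5)*4-.5))
    print(dx,np.round(out,0).tolist())
```

```text
-2 [[405.0, 249.0], [405.0, 243.0], [405.0, 284.0], [405.0, 319.0]]
-1 [[405.0, 244.0], [405.0, 238.0], [405.0, 277.0], [404.0, 312.0]]
0 [[405.0, 238.0], [405.0, 232.0], [405.0, 270.0], [404.0, 305.0]]
1 [[405.0, 233.0], [405.0, 226.0], [405.0, 264.0], [404.0, 297.0]]
2 [[405.0, 227.0], [405.0, 221.0], [405.0, 257.0], [404.0, 290.0]]
3 [[405.0, 222.0], [405.0, 215.0], [405.0, 251.0], [404.0, 282.0]]
```

>>> move_arm(rows=[{"travel":[2.5,1.2,0],"dr":[0,0,-0.09]},{"travel":[7,3.5,0],"dr":[0,0,-0.18]},{"travel":[11.5,5.7,0],"dr":[0,0,-0.27]},{"travel":[16,7.9,0],"dr":[0,0,-0.36]},{"travel":[20.5,10.1,0],"dr":[0,0,-0.45]},{"travel":[25,12.4,0],"dr":[0,0,-0.54]},{"travel":[29.5,14.6,0],"dr":[0,0,-0.63]},{"travel":[34,16.8,0],"dr":[0,0,-0.72]},{"travel":[38.5,19,0],"dr":[0,0,-0.81]},{"travel":[42.5,21,0],"dr":[0,0,-0.89]}])

```text
time: 6.9
position: [479.3, -209.8, 202.6]
eef_rot: [0.0, 0.986, -0.168, -0.001]
force: [0.4, -0.7, -1.0]
finger_gap: 9.1
grip_force: 58.3
```

>>> move_arm(rows=[{"travel":[0,0,0],"dr":[0,0,0]},{"travel":[0,0,0],"dr":[0,0,0]}])

```text
time: 7.1
position: [479.5, -208.9, 202.3]
eef_rot: [0.0, 0.985, -0.171, -0.001]
force: [-0.2, -0.0, -0.2]
finger_gap: 8.9
grip_force: 58.6
```

Run:
```python
from h import *
from workcell import robot
o=robot.get_obs()
print(o["position"],o["qpos"],rel(o["position"],o["eef_rot"],[475,-256.3,185],down(-.335)))
```

```text
[ 479.50726323 -208.90990377  202.32352122] [-3.56744255e-02  1.32210472e-01 -3.60923842e-01 -3.81194942e-04
 -1.08029269e+00  1.26218178e+00] (array([1.18061808, 4.61199512, 1.73148844]), array([ 0.00046678,  0.00261066, -0.00946898]))
```

>>> move_arm(rows=[{"travel":[0.6,2.3,0.8],"dr":[0,0,-0.01]},{"travel":[1.2,4.6,1.7],"dr":[0,0,-0.01]},{"travel":[1.2,4.6,2.2],"dr":[0,0,-0.01]},{"travel":[1.2,4.6,2.2],"dr":[0,0,-0.01]},{"travel":[1.2,4.6,2.2],"dr":[0,0,-0.01]},{"travel":[1.2,4.6,2.2],"dr":[0,0,-0.01]}])

```text
time: 7.7
position: [477.1, -254.3, 182.0]
eef_rot: [0.0, 0.986, -0.164, 0.0]
force: [-0.2, 0.7, -0.5]
finger_gap: 9.3
grip_force: 58.7
```

Run:
```python
from h import *
from workcell import robot
o=robot.get_obs();c=robot.get_calibration("wrist");im=robot.capture("wrist")[:,:,::-1]
np.save("c4.npy",[c,o],allow_pickle=True)
print(o["position"],yaw(o["eef_rot"]),rot(o["eef_rot"]).apply([0,0,1]))
u0,v0=205,165
cv2.imwrite("pics/w4c.png",cv2.resize(im[v0:v0+75,u0:u0+100],None,fx=8,fy=8,interpolation=cv2.INTER_CUBIC))
r=rot(o["eef_rot"]);p=o["position"]
for X in([2.3,0,41.8],[5.8,0,35.8]):print((project(c,r.apply(X)+p)-[u0,v0]+.5)*8-.5)
```

```text
[ 477.05123019 -254.29085604  182.04253287] -0.3294927984074217 [ 4.83194644e-04 -8.97522920e-05 -9.99999879e-01]
[418.58430917 402.59428694]
[418.81241025 390.12414294]
```

View pics/w4c.png

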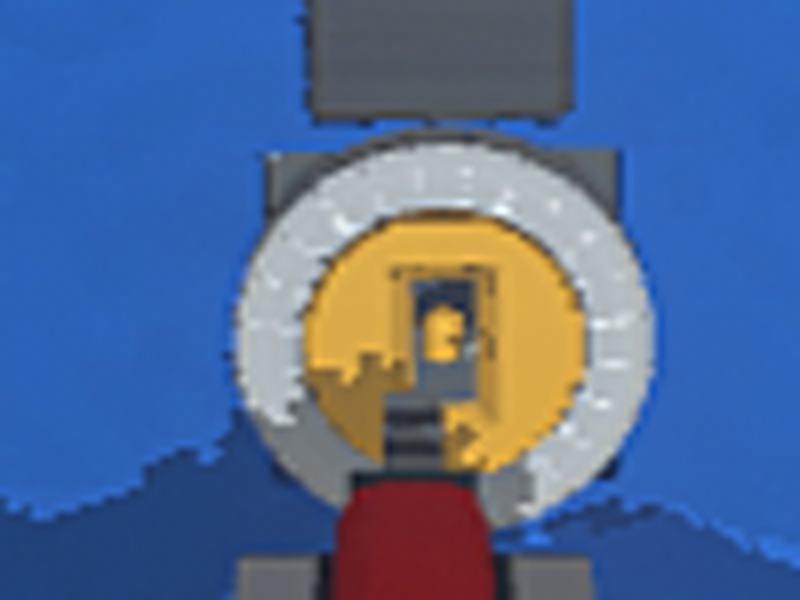

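The close-up shows the plug centred at column 445 with its top edge at row 212, and the collar top at row 140. The slot mouth spans columns 392 to 496 with its top at row 266. The blade is at column 414, so the key is a few mm off in y and aligned in yaw.

Run:
```python
from h import *
c,o=np.load("c4.npy",allow_pickle=True)
g=lambda x,y:(205+(x+.5)/8-.5,165+(y+.5)/8-.5)
r=rot(o["eef_rot"]);p=o["position"];T=lambda P:r.inv().apply(P-p)
print("plug top",T(onplane(c,g(445,212),118))-[13,0,0],"mouth top",T(onplane(c,g(444,266),118))-[8.25,0,0],"collar",T(onplane(c,g(446,140),117))-[20,0,0])
print("plug L/R",T(onplane(c,g(303,338),118)),T(onplane(c,g(588,338),118)))
print("slot bottom of inner mouth:",T(onplane(c,g(444,400),116)))
# blade tip in tool frame: at depth z 41.8
d=r.inv().apply(ray(c,g(414,402)));o0=T(c["origin"]);print("tip",o0+d*(41.8-o0[2])/d[2])
print("housing dir",[T(onplane(c,g(*q),119)) for q in((312,112),(573,110))])
```

```text
plug top [-0.79766213  2.49069339 64.04829601] mouth top [-1.28552839  2.41745761 64.04575437] collar [-1.20771709  2.57140701 65.05149468]
plug L/R [ -0.13139005 -10.74746943  64.0432443 ] [-0.14747778 15.91562786 64.0413322 ]
slot bottom of inner mouth: [-7.16896519  2.49443082 66.03887684]
tip [ 2.35405904 -0.38627881 41.8       ]
housing dir [array([21.97687704, -9.57245727, 63.05391024]), array([22.15146856, 14.00036294, 63.05231157])]
```

>>> move_arm(rows=[{"travel":[-0.13,0.28,0],"dr":[0,0,0]},{"travel":[-0.13,0.28,0.7],"dr":[0,0,0]},{"travel":[-0.13,0.28,1.4],"dr":[0,0,0]},{"travel":[-0.13,0.28,1.9],"dr":[0,0,0]},{"travel":[-0.13,0.28,2.2],"dr":[0,0,0]},{"travel":[-0.13,0.28,2.5],"dr":[0,0,0]},{"travel":[-0.13,0.28,2.7],"dr":[0,0,0]},{"travel":[-0.13,0.28,2.9],"dr":[0,0,0]}])

```text
time: 8.55
position: [474.6, -257.5, 152.5]
eef_rot: [0.0, 0.986, -0.165, 0.0]
force: [-0.0, 0.2, -0.5]
finger_gap: 9.3
grip_force: 58.7
```

>>> move_arm(rows=[{"travel":[0,0,0.1],"dr":[0,0,0]},{"travel":[0,0,0.2],"dr":[0,0,0]},{"travel":[0,0,0.3],"dr":[0,0,0]},{"travel":[0,0,0.4],"dr":[0,0,0]},{"travel":[0,0,0.4],"dr":[0,0,0]}])

```text
time: 9.05
position: [474.6, -257.4, 148.6]
eef_rot: [-0.0, 0.986, -0.165, 0.0]
force: [0.1, 1.0, -0.5]
finger_gap: 9.2
grip_force: 58.5
```

>>> move_arm(rows=[{"travel":[0,0,0.15],"dr":[0,0,0.05]},{"travel":[0,0,0.3],"dr":[0,0,-0.05]},{"travel":[0,0,0.45],"dr":[0,0,0.05]},{"travel":[0,0,0.6],"dr":[0,0,-0.05]},{"travel":[0,0,0.75],"dr":[0,0,0.05]},{"travel":[0,0,0.85],"dr":[0,0,-0.05]},{"travel":[0,0,0.95],"dr":[0,0,0]}])

```text
time: 9.75
position: [474.0, -257.2, 139.4]
eef_rot: [-0.0, 0.987, -0.163, -0.0]
force: [-1.9, 3.8, 5.6]
finger_gap: 9.5
grip_force: 59.4
```

>>> move_arm(rows=[{"travel":[0,0,0.1],"dr":[0,0,0.06]},{"travel":[0,0,0.25],"dr":[0,0,-0.06]},{"travel":[0,0,0.4],"dr":[0,0,0.06]},{"travel":[0,0,0.55],"dr":[0,0,-0.06]},{"travel":[0,0,0.65],"dr":[0,0,0.06]},{"travel":[0,0,0.75],"dr":[0,0,-0.06]},{"travel":[0,0,0.85],"dr":[0,0,0]}])

```text
time: 10.45
position: [475.2, -257.5, 131.5]
eef_rot: [0.0, 0.987, -0.162, 0.001]
force: [0.1, 2.2, 3.7]
finger_gap: 9.5
grip_force: 59.2
```

>>> move_arm(rows=[{"travel":[0,0,0.1],"dr":[0,0,0.06]},{"travel":[0,0,0.2],"dr":[0,0,-0.06]},{"travel":[0,0,0.3],"dr":[0,0,0.06]},{"travel":[0,0,0.4],"dr":[0,0,-0.06]},{"travel":[0,0,0.4],"dr":[0,0,0.06]},{"travel":[0,0,0.4],"dr":[0,0,0]},{"travel":[0,0,0.4],"dr":[0,0,0]}])

```text
time: 11.15
position: [475.3, -257.5, 127.7]
eef_rot: [0.0, 0.987, -0.164, 0.001]
force: [-0.4, 2.2, 4.9]
finger_gap: 9.7
grip_force: 59.6
```

>>> move_arm(rows=[{"travel":[0,0,0.05],"dr":[0,0,0.06]},{"travel":[0,0,0.1],"dr":[0,0,-0.06]},{"travel":[0,0,0.1],"dr":[0,0,0]},{"travel":[0,0,0.1],"dr":[0,0,0]}])

```text
time: 11.55
position: [475.3, -257.5, 127.5]
eef_rot: [0.0, 0.986, -0.165, 0.001]
force: [-3.1, 4.4, 13.9]
finger_gap: 9.1
grip_force: 60.8
```

>>> move_arm(rows=[{"travel":[0,0,0.05],"dr":[0,0,0.06]},{"travel":[0,0,0.1],"dr":[0,0,-0.06]},{"travel":[0,0,0.12],"dr":[0,0,0.06]},{"travel":[0,0,0.12],"dr":[0,0,-0.06]},{"travel":[0,0,0.12],"dr":[0,0,0]},{"travel":[0,0,0.12],"dr":[0,0,0]}])

```text
time: 12.15
position: [475.4, -257.6, 127.4]
eef_rot: [0.0, 0.986, -0.165, 0.001]
force: [-5.7, 7.5, 21.8]
finger_gap: 9.2
grip_force: 62.1
```

Run:
```python
from h import *
from workcell import robot
o=robot.get_obs();c=robot.get_calibration("wrist");im=robot.capture("wrist")[:,:,::-1]
print(o["position"],yaw(o["eef_rot"]),o["force"],o["torque"],o["qpos"])
r=rot(o["eef_rot"]);u,v=project(c,r.apply([0,0,10])+o["position"]).astype(int);u0,v0=u-50,v-50
print(u0,v0,"shoulder edge px if home",(project(c,r.apply([10.3,0,9.8])+o["position"])-[u0,v0]+.5)*8-.5,"face pt",(project(c,np.r_[(r.apply([10,0,0])+o["position"])[:2],118])-[u0,v0]+.5)*8-.5)
cv2.imwrite("pics/w5c.png",cv2.resize(im[v0:v0+75,u0:u0+100],None,fx=8,fy=8,interpolation=cv2.INTER_CUBIC))
```

```text
[ 475.40299171 -257.59287326  127.35569924] -0.3312870101526991 [-5.70085788  7.4651283  21.8148328 ] [2.76757537 2.01124078 0.02325542] [-1.33371633e-01  2.31035866e-01 -4.28059328e-01  9.77606227e-04
 -9.08849465e-01  1.37228087e+00]
207 189 shoulder edge px if home [403.62483924 274.71806794] face pt [403.61630547 281.38335343]
```

View pics/w5c.png

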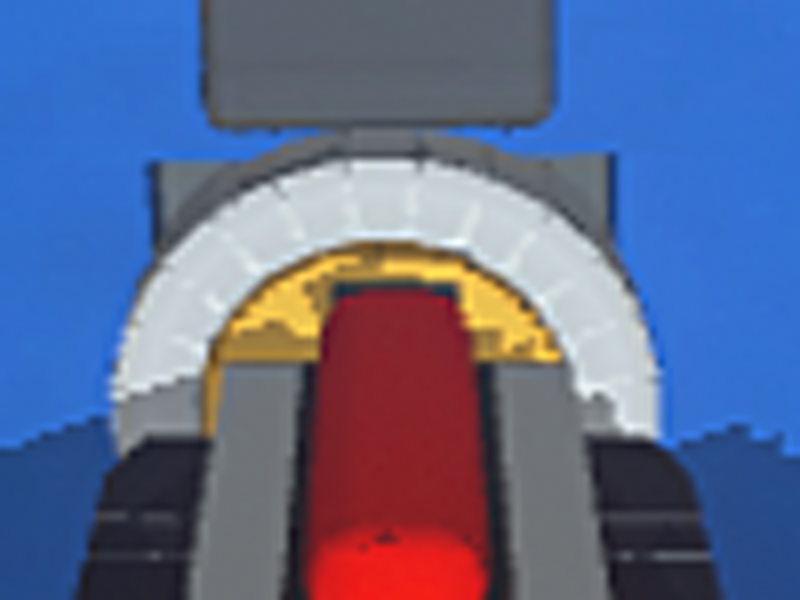

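The shoulder's end edge at row 287 sits on the brass face, about 3 mm inside the plug's rim. With the stiff stop at TCP z of about 127.5 (127.8 expected), the key is home. Now I'll turn it.

>>> move_arm(rows=[{"travel":[0,0,-0.05],"dr":[0,0,0.08]},{"travel":[0,0,-0.05],"dr":[0,0,0.17]},{"travel":[0,0,-0.05],"dr":[0,0,0.26]},{"travel":[0,0,-0.05],"dr":[0,0,0.35]},{"travel":[0,0,-0.05],"dr":[0,0,0.44]},{"travel":[0,0,-0.05],"dr":[0,0,0.53]},{"travel":[0,0,-0.05],"dr":[0,0,0.62]},{"travel":[0,0,-0.05],"dr":[0,0,0.7]}])

```text
time: 13.0
position: [475.4, -257.1, 127.4]
eef_rot: [-0.0, 0.869, -0.494, 0.001]
force: [-5.1, 9.8, 18.9]
finger_gap: 9.1
grip_force: 61.6
```

Run:
```python
from h import *
from workcell import robot
o=robot.get_obs();print(o["position"],yaw(o["eef_rot"]),o["force"],o["torque"])
```

```text
[ 475.41612565 -257.13830762  127.4053964 ] -1.0333526918147693 [-5.06964315  9.80259536 18.87038549] [3.69738248 1.3758845  0.10586025]
```

>>> move_arm(rows=[{"travel":[-0.02,0,0],"dr":[0,0,0.1]},{"travel":[-0.04,0,0],"dr":[0,0,0.2]},{"travel":[-0.04,0,0],"dr":[0,0,0.3]},{"travel":[-0.04,0,0],"dr":[0,0,0.4]},{"travel":[-0.04,0,0],"dr":[0,0,0.5]},{"travel":[-0.04,0,0],"dr":[0,0,0.6]},{"travel":[-0.04,0,0],"dr":[0,0,0.7]},{"travel":[-0.04,0,0],"dr":[0,0,0.8]},{"travel":[-0.04,0,0],"dr":[0,0,0.9]},{"travel":[-0.04,0,0],"dr":[0,0,1.0]}])

```text
time: 14.0
position: [476.2, -256.9, 127.5]
eef_rot: [0.002, -0.526, 0.85, -0.001]
force: [-1.1, 6.9, 16.4]
finger_gap: 9.3
grip_force: 61.2
```

>>> move_arm(rows=[{"travel":[0,0,0],"dr":[0,0,0.04]},{"travel":[0,0,0],"dr":[0,0,0.08]},{"travel":[0,0,0],"dr":[0,0,0.08]},{"travel":[0,0,0],"dr":[0,0,0.08]}])

```text
time: 14.4
position: [476.1, -256.9, 127.5]
eef_rot: [0.002, -0.493, 0.87, -0.001]
force: [-0.6, 8.6, 17.8]
finger_gap: 9.5
grip_force: 61.2
```

Run:
```python
from h import *
from workcell import robot
o=robot.get_obs();print(o["position"],yaw(o["eef_rot"]),o["force"],o["torque"])
```

```text
[ 476.14750964 -256.87974647  127.45919006] -2.109488079029231 [-0.60419442  8.61528283 17.83210508] [3.13617373 0.52749399 0.13976343]
```

>>> move_arm(rows=[{"travel":[0,0,0],"dr":[0,0,0.03]},{"travel":[0,0,0],"dr":[0,0,0.06]},{"travel":[0,0,0],"dr":[0,0,0.06]},{"travel":[0,0,0],"dr":[0,0,0.06]}])

```text
time: 14.8
position: [476.2, -256.9, 127.5]
eef_rot: [0.002, -0.467, 0.884, -0.001]
force: [-0.6, 7.2, 15.7]
finger_gap: 9.5
grip_force: 61.2
```

Run:
```python
from h import *
from workcell import robot
o=robot.get_obs();print(o["position"],yaw(o["eef_rot"]),o["force"],o["torque"])
c=robot.get_calibration("wrist");im=robot.capture("wrist")[:,:,::-1];cv2.imwrite("pics/w6.png",im[130:,60:420].repeat(2,0).repeat(2,1))
```

```text
[ 476.16711624 -256.91055911  127.4644742 ] -2.1690330157257556 [-0.59088705  7.18703214 15.73981472] [3.01370286 0.54350717 0.35878029]
```

View pics/w6.png

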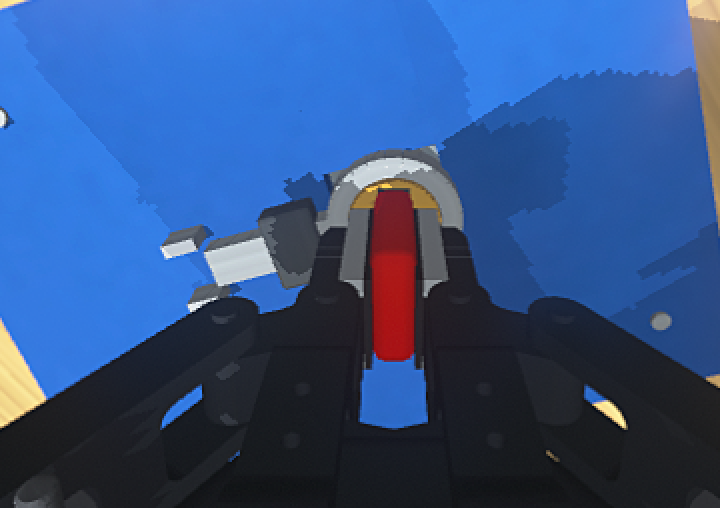

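The twist torque jumped from 0.14 to 0.36 N m, so the hard stop is reached. The picture shows the bolt end at (240,260) drawn clear of the keeper posts at (185,243) and (208,297), with the key still gripped.

```bash
python3 -c "
from workcell import robot
print(robot.sign_off())"
```

```text
the job is handed in; nothing more can be done
None
```

I handed the job in at about 15 s: the red key is fully home in the lock, turned clockwise to its stop with the bolt drawn, and still gripped and held there.

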